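Squeeze a soap rack's end cheek home in a ratchet clamp and free the jaw

TASK

The wooden soap rack in the ratchet clamp still has one end cheek standing off its rods: pump the clamp's long black trigger until the jaw has squeezed that cheek fully home, and stop pressing as soon as the trigger goes hard part-way, so that the wood is not crushed. Then hold the red release lever down and slide the jaw all the way back to its stop, leaving the closed rack upright on the track. Let the clamp do the pushing rather than pushing on the rack yourself, and leave the other things where they are.

Things in the scene. Friction and masses are not known exactly. Their poses are not given: they have to be found in the camera images.
- clamp: bench ratchet clamp fixed to the table: plywood board 364 x 132 x 12 mm with a slotted aluminium track 50 mm wide, its top 38 mm above the table. Origin under the board at the track's middle; x along the track from the trigger end to the fixed jaw, y to the left, z up. The fixed jaw's face is at x = +130 mm; the head slides on the track and faces it. Ratchet teeth of 8 mm pitch.
- moving_jaw: grey jaw plate with a black rubber face, swivelling a little about a vertical pin on the sliding head, 68 mm wide, its top 37 mm above the track (75 mm above the table); origin at the pin, 9 mm behind the rubber face, at the track's top. +x points at the rack.
- clamp_head (a joint): how far the sliding head with the moving jaw stands from its rear stop, in m: 0 fully back, up to 0.112 forward. It slides forward (clamp +x) with a few newtons, but the ratchet stops it going back unless the release lever is held down and the trigger is up; then it slides with about 3 N.
- clamp_trigger (a joint): trigger angle in rad: 0 at rest (spring return), 0.50 fully down. A full stroke moves the jaw one tooth (8 mm); its first third only brings the pawl into the teeth. Let it up fully before the next. Pressed at trigger_grip it takes 4 to 11 N with the jaw free, 10 to 17 N pushing the cheek; with the cheek home it goes hard part-way. The jaw gives about 3 times that force; 90 N crush the wood.
- trigger_grip (a point): middle of the upper face of the black trigger grip (28 mm wide, about 45 mm of it usable), 85 mm behind the trigger's pivot. At rest about 110 mm behind the jaw face and 110 mm above the table, sloping up to the rear at 0.40 rad. In a full stroke it goes 41 mm down: back 5 mm over the first 12 mm, then forward about 5 mm with the advancing head. A fingertip that does not follow drags on it.
- clamp_release (a joint): angle of the release lever in rad: 0 up, with its holding pawl in the teeth (it bobs up to 0.16 as teeth click past, and may rest up to there on a tooth), 0.22 held fully down; the jaw is free above 0.17.
- release_tab (a point): middle of the upper face of the red release tab, 30 mm wide, 43 mm long, 65 mm left of the track's middle line, 102 mm behind the jaw face and 50 mm above the table when up. It goes down 12 mm and back 5 mm to a firm stop (1 to 5 N, more while the jaw bears on the rack) and must be held. A lip 7 mm high at its rear edge, 21 mm behind this point, lets the fingertip that holds it pull the head back.
- soap_rack: pale wooden soap rack, loose, lying across the track: two cheeks 16 x 88 x 30 mm joined by four rods 11 mm thick along x, 110 mm long when closed. Origin under the middle of the closed rack; the far cheek, at +x, faces the fixed jaw with 3 to 7 mm to spare; the loose cheek is at -x towards the moving jaw.
- rack_cheek (a joint): how far the loose cheek still stands off the shoulders of its rods, in m: 0 is home. The fit is tight: 20 N move it, and it stays where it is left.
- card_reader: black card reader, bystander; origin under its middle
- tealight_a: tealight in a metal cup, bystander; origin under its middle
- tealight_b: tealight in a metal cup, bystander; origin under its middle
- matchbox: small matchbox, bystander; origin under its middle
- loose_soap: pink bar of soap, bystander; origin under its middle

How it is judged:
On the way, in this order (a step that is already met when the one before it is completed fails the run):
1. the trigger is held pressed with the jaw bearing on the rack and the loose cheek home on its rods (value of joint rack_cheek below 0.0015 m and value of joint clamp_trigger above 0.05 rad and contact force between moving_jaw and soap_rack above 15 N), for 0.05 s.
2. the release lever is held down and the jaw has been slid back at least 20 mm clear of the rack (value of joint clamp_release above 0.14 rad and value of joint clamp_head below 0.07 m), for 0.05 s.
At the end, for the whole second after the job is handed in: The jaw is back at its rear stop (within 7 mm), the loose cheek is home on its rods (within 2 mm), the trigger is up, and the rack lies upright and at rest on the track near the fixed jaw (not pulled back more than about 2 cm) (value of joint clamp_head below 0.007 m and value of joint rack_cheek below 0.002 m and value of joint clamp_trigger below 0.05 rad and angle between soap_rack's own z axis and vertical below 0.08 rad and z of soap_rack in the frame of clamp between 0.034 and 0.044 m and x of soap_rack in the frame of clamp above 0.05 m and linear speed of soap_rack below 0.02 m/s); the robot touches nothing.
It fails at once if the moving jaw presses the rack with more than 90 N (the wood is crushed) (contact force between moving_jaw and soap_rack above 90 N).
It fails at once if the robot itself pushes on the rack with more than 10 N (contact force between any of the fingers, the arm and soap_rack above 10 N).
It fails at once if a bystander is moved by more than 25 mm (distance of any of card_reader, tealight_a, tealight_b, matchbox, loose_soap from where it was at the start of the episode above 0.025 m).
It also fails if it takes over 59 s, if anything falls off the work surface, if the arm or the gripper's body presses on something with over 40 N, if the wrist force passes 120 N, or if a joint passes its speed limit or range.

ROBOT

A 6-joint arm with a two-finger parallel gripper is mounted at the origin on a cart in front of the work surface, level with it; the furniture and walls round the work are solid. World frame = base frame: x ahead of the robot, y to its left, z up, the work surface at z = 0. Lengths are in m, angles in rad, forces in N, time in s.
With the tool pointing down it reaches from about 0.375 to 0.9 m from the base axis. Payload 3.1 kg.
Tool frame: the origin (TCP) lies at the very end of the fingers, on their centre line; the grasp point (between the pads) lies 19 mm behind it (manip.grasp_offset is the distance from the TCP to the grasp point, in m); x points along the fingers, z is the direction in which the jaws open and shut, and the axes are right-handed (so a half turn about x gives the same grasp; the last joint's range is limited). The gripper opens to 85 mm and grips with 20 to 120 N. Pads are 22 mm wide; open, the fingers measure 114 mm over their backs; the gripper's body (76 mm by 85 mm) begins 54 mm behind the grasp point. The pads swing forward as they close: fully open they stand 13 mm farther back than shut.
Start: joints at [-1.419, 0.527, 1.433, -0, 1.181, -0.178], TCP at [0.203, -0.591, 0.231] pointing down, gripper open.
Joint ranges: [-3.08, 3.08], [-0.75, 2.2], [0.22, 2.44], [-1.43, 4.57], [0, 2.65], [-2.85, 2.85]. Speed limits (rad/s): [2.79, 2.79, 3.14, 3.14, 3.14, 3.14].

INTERFACE

Orientations are given as a unit quaternion [x, y, z, w].
In Python, from station import manip gives the robot as it stands.
- The arm moves only by the tool send_rows, never from a script. Its argument "steps" is a list that holds one entry, the list of rows, each a list of 5 numbers: the closure, from 0 (fully open) to 1 (shut), then the shift along the world's x, y, z in m, then the turn about the world's z in rad. A call has 1 to 8 rows; each row is the pose to reach, as a shift and turn from the pose commanded when the call began; what a row does not reach only later rows make up. A row lasts 1/8 s, in which the tool goes at most 62.5 mm and 10.7 degrees, less where a joint would pass 70% of its speed; a pose out of reach is approached as far as the arm can. A call with a gripper value outside its range is refused whole. The fingers move at their own pace and stop on an object; "grip_force" is the grip in N (left out, the last holds). Time passes only in rows, so rows that repeat a pose let the fingers close. It gives the time, the measured TCP pose, the force and the opening at its end, in the units of the state.
- manip.sense(): the state, without advancing time (a new reading comes with each control period).
- manip.snapshot(name): name is "scene" or "top" or "wrist"; returns the picture (420x560x3 uint8, red, green, blue); there is no depth.
- manip.camera_params(name): a dict with "fx", "fy", "cx", "cy" (pixels), "D" ([k1, k2, p1, p2, k3] as OpenCV has them; the pictures are not rectified), "T" (4x4, takes a point from camera to world coordinates); the wrist camera has in their place "tool_from_camera" (4x4, takes a point from camera to tool coordinates, whose origin is the TCP and whose axes are the tool frame's). Camera axes: x right, y down, z forward; pixel columns grow to the right and rows downward; lengths in m; the calibration is good to about 2 mm. A picture is of the moment at which its call begins: read the wrist's pose just before it. camera_params takes no time and is no camera call.
- manip.sign_off(): hands the job in, once; it reports no verdict.
The state is a dict: "t": time; "q": joint angles; "qd": joint speeds; "tau": joint torques, N m; "tcp_pos": TCP position; "tool_rot": TCP orientation; "force": force on the tool from outside, world axes, zero at the start; "ft_torque": the same for the moment, N m; "finger_gap": opening from 0.0 (shut) to 1.0 (fully open).
Only numpy, scipy, OpenCV 4.12 (cv2) and the standard library are available. Lean on these libraries where they do the work, as an engineer would, in place of code of your own. Each camera call takes 0.05 s, during which the arm holds its last target.

## Working session

There is one attempt and no reset: what is moved stays moved. The work goes in short steps, Python scripts to look and compute and a tool call to move; the robot and the scene stay as the last step left them, time stands still between calls to the robot, and variables do not carry over. Pictures are saved under pics/ and viewed, and the job is handed in when it is done.

Besides the shell and the picture viewer there is one more tool, called after "Emit:" as name([rows], argument=value, ...), one row to a line, values as JSON. send_rows: Moves the arm, as the interface text tells. Its arguments: {"type":"object","properties":{"steps":{"type":"array","items":{"type":"array","items":{"type":"array","items":{"type":"number"}}}},"grip_force":{"type":"number"}},"required":["steps"]}

```bash
ls; mkdir -p pics
python3 - <<'E'
from station import manip
import cv2, json
s=manip.sense(); print({k:(v if not hasattr(v,'tolist') else v.tolist()) for k,v in s.items()})
for n in ["scene","top"]:
    im=manip.snapshot(n); cv2.imwrite(f"pics/{n}0.png",im[:,:,::-1])
for n in ["scene","top","wrist"]:
    print(n,manip.camera_params(n))
E
```

```text
pics
{'t': 0.0, 'q': [-1.4184974774579608, 0.5284559624335884, 1.433919891841993, 1.50585470281923e-05, 1.1814273824099142, -0.17852346409821998], 'qd': [0.0006949386551046894, -0.0005108839690051321, 8.791046796132994e-05, 0.0003727825114993237, -0.00038432089241368175, -0.0010681931738807271], 'tau': [0.00047401244955835864, -44.23470497131348, -17.802624106407166, 8.16370800293953e-06, 0.008469113381579518, -3.559044046141935e-06], 'tcp_pos': [0.20291807774721396, -0.5903677933796354, 0.23033431695007098], 'tool_rot': [0.4114111025091711, 0.5760446103857153, -0.4102845430544099, 0.5749609598123963], 'force': [0.18664259649336715, 0.33859977077736664, 0.7851863259479231], 'ft_torque': [0.015885949980485866, 0.00460651134429314, -0.030440700314283992], 'finger_gap': 1.003600259665573}
scene {'fx': 483.50203981476676, 'fy': 483.50203981476676, 'cx': 281.45781692179577, 'cy': 206.9609622760842, 'D': array([-0.06425281,  0.        ,  0.        ,  0.        ,  0.        ]), 'T': array([[-0.88430645, -0.29367621,  0.36298262,  0.07073446],
       [-0.46688047,  0.54790262, -0.6941364 ,  
[... 424 characters left out ...]
.01730448, -0.16062456],
       [-0.01837569, -0.12328373, -0.99220132,  1.38752993],
       [ 0.        ,  0.        ,  0.        ,  1.        ]])}
wrist {'fx': 374.78461346380925, 'fy': 374.78461346380925, 'cx': 280.44021455861053, 'cy': 211.16443104022485, 'D': array([-0.10209976,  0.        ,  0.        ,  0.        ,  0.        ]), 'tool_from_camera': array([[ 5.51612964e-04, -2.93677168e-01,  9.55904502e-01,
        -1.41657656e-01],
       [-1.27733546e-03, -9.55904074e-01, -2.93676300e-01,
         7.58428305e-02],
       [ 9.99999032e-01, -1.05901506e-03, -9.02413342e-04,
         1.40473948e-03],
       [ 0.00000000e+00,  0.00000000e+00,  0.00000000e+00,
         1.00000000e+00]])}
```

View pics/scene0.png

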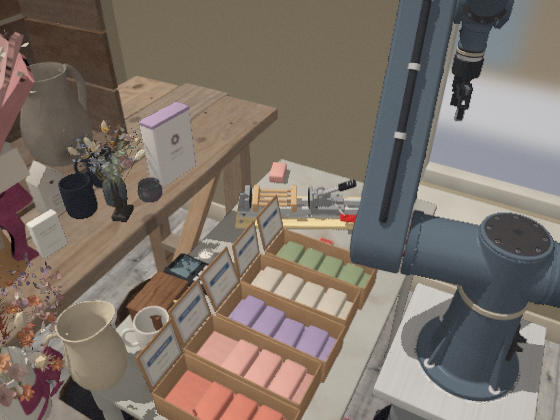

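View pics/top0.png

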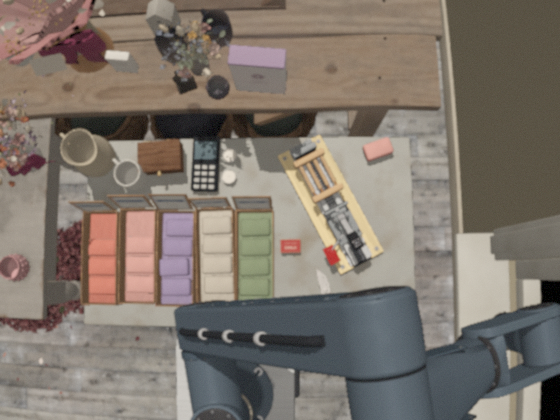

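The scene picture shows the clamp at about (300,205). The top picture has the board from (300,140) to (365,265), with the red tab at (331,255) and the rack at (320,172). I'll zoom in for corner pixels.

Run:
```python
import cv2
im=cv2.imread("pics/top0.png")[125:285,260:410]
cv2.imwrite("pics/topz.png",cv2.resize(im,None,fx=3.7,fy=3.7,interpolation=cv2.INTER_CUBIC))
im=cv2.imread("pics/scene0.png")[150:260,220:380]
cv2.imwrite("pics/scenez.png",cv2.resize(im,None,fx=5,fy=5,interpolation=cv2.INTER_CUBIC))
```

```text
(no output)
```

View pics/topz.png

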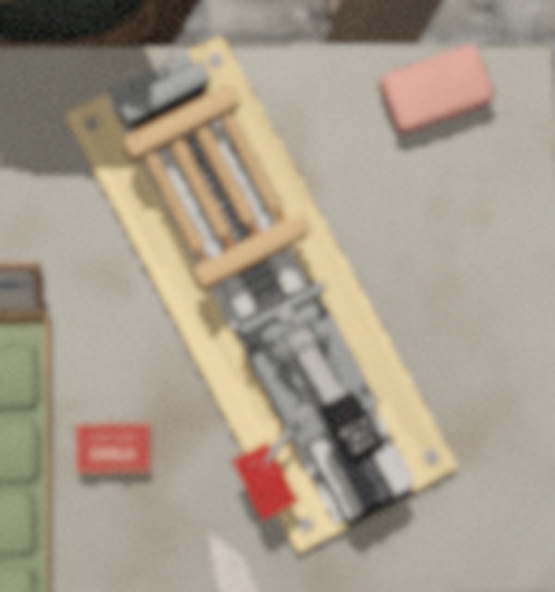

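View pics/scenez.png

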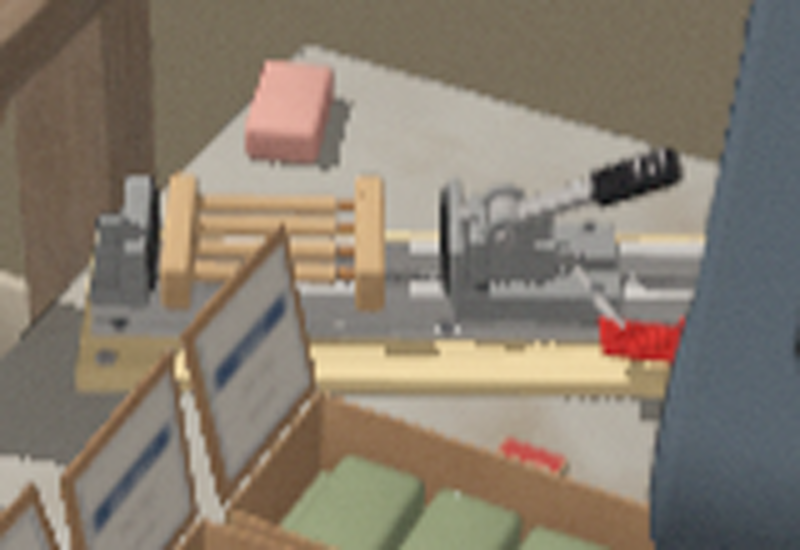

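The top crop shows the board corners at (68,115), (222,37), (458,466) and (298,552). The red tab centre is at (265,483), the trigger grip's black part at about (352,425), and the jaw's rubber face at about (278,315).

```bash
cat > h.py <<'E'
import numpy as np, cv2
from station import manip
def ray(cam,px,T=None):
    p=manip.camera_params(cam); K=np.array([[p['fx'],0,p['cx']],[0,p['fy'],p['cy']],[0,0,1]])
    u=cv2.undistortPoints(np.array(px,float).reshape(-1,1,2),K,p['D']).reshape(-1,2)
    T=p['T'] if T is None else T
    return T[:3,3], np.c_[u,np.ones(len(u))]@T[:3,:3].T
def at_z(cam,px,z,T=None):
    o,d=ray(cam,px,T); z=np.broadcast_to(z,(len(d),))
    return o+d*((z-o[2])/d[:,2])[:,None]
def proj(cam,P,T=None):
    p=manip.camera_params(cam); K=np.array([[p['fx'],0,p['cx']],[0,p['fy'],p['cy']],[0,0,1]])
    T=np.linalg.inv(p['T'] if T is None else T)
    Q=np.atleast_2d(P)@T[:3,:3].T+T[:3,3]
    return cv2.projectPoints(Q,np.zeros(3),np.zeros(3),K,p['D'])[0].reshape(-1,2)
E
python3 - <<'E'
from h import *
c=lambda x:np.array(x)/3.7+[260,125]-0.35
B=at_z('top',c([(68,115),(222,37),(458,466),(298,552)]),0.012)
print(B.round(4)); print([np.linalg.norm(B[i]-B[(i+1)%4]) for i in range(4)])
m=B.mean(0); ax=(B[0]+B[1]-B[2]-B[3]); ax/=np.linalg.norm(ax); yaw=np.arctan2(ax[1],ax[0]); print(m,yaw)
# fit rigid
L=np.array([[.182,.066],[.182,-.066],[-.182,-.066],[-.182,.066]])
A=L-L.mean(0);C=B[:,:2]-m[:2]
th=np.arctan2((A[:,0]*C[:,1]-A[:,1]*C[:,0]).sum(),(A*C).sum()); print('yaw',th)
R=np.array([[np.cos(th),-np.sin(th)],[np.sin(th),np.cos(th)]])
print('res',(L@R.T-C).round(4))
def loc(px,z): return ((at_z('top',c([px]),z)[:,:2]-m[:2])@R)[0].round(4)
print('tab',loc((265,483),.05),'grip',loc((352,425),.11),'tabcorners',[loc(p,.05) for p in [(235,460),(265,447),(297,500),(262,520)]])
print('rack near cheek top',[loc(p,.068) for p in [(195,265),(203,285),(307,232),(300,218),(125,138),(237,90)]])
print('jaw face',[loc(p,.075) for p in [(237,330),(322,288)]])
print('fixed jaw top',[loc(p,.075) for p in [(122,122),(207,82)]])
# soap and matchbox
print(at_z('top',c([(440,88),(113,448)]),.02).round(3))
E
```

```text
[[ 0.6414 -0.1218  0.012 ]
 [ 0.6996 -0.2367  0.012 ]
 [ 0.3798 -0.4026  0.012 ]
 [ 0.3196 -0.2852  0.012 ]]
[np.float64(0.12872926672774004), np.float64(0.3602344766683995), np.float64(0.13197792214797566), np.float64(0.3609314443260847)]
[ 0.51009289 -0.26159493  0.012     ] 0.4742818086034415
yaw 0.473989984567165
res [[ 0.0005  0.002 ]
 [ 0.0026 -0.0006]
 [-0.0016 -0.0008]
 [-0.0015 -0.0007]]
tab [-0.125   0.0666] grip [-0.1174  0.0011] tabcorners [array([-0.1009,  0.0777]), array([-0.1027,  0.0547]), array([-0.146 ,  0.0523]), array([-0.1469,  0.0806])]
rack near cheek top [array([0.0322, 0.0396]), array([0.0171, 0.0413]), array([ 0.0162, -0.0411]), array([ 0.0273, -0.0414]), array([0.1352, 0.0408]), array([ 0.129 , -0.0458])]
jaw face [array([-0.0223,  0.0359]), array([-0.024 , -0.0304])]
fixed jaw top [array([0.145, 0.038]), array([ 0.1427, -0.0286])]
[[ 0.658 -0.397  0.02 ]
 [ 0.395 -0.153  0.02 ]]
```

Run:
```python
from h import *
from scipy.spatial.transform import Rotation as Ro
s=manip.sense(); M=Ro.from_quat(s['tool_rot']).as_matrix(); print(M.round(3))
ang=lambda v:np.arctan2(v[1],v[0])
print('tool z yaw',ang(M[:,2]),'tool y yaw',ang(M[:,1]))
th=.474; m=np.array([.5101,-.2616]); R=np.array([[np.cos(th),-np.sin(th)],[np.sin(th),np.cos(th)]])
for n,l in dict(grip=(-.133,0),tab=(-.125,.066)).items(): print(n,m+R@l)
print('turn so tool z || clamp y:',th+np.pi/2-ang(M[:,2]), th-np.pi/2-ang(M[:,2]))
```

```text
[[-0.     0.946  0.325]
 [ 0.002  0.325 -0.946]
 [-1.     0.    -0.002]]
tool z yaw -1.239963973707828 tool y yaw 0.33083164351094496
grip [ 0.3917633  -0.32230771]
tab [ 0.36875567 -0.25993264]
turn so tool z || clamp y: 3.284760300502725 0.1431676469129315
```

Emit:
send_rows([
  [[1,0.03,0.05,0,0.05],[1,0.06,0.1,0,0.1],[1,0.09,0.15,0,0.143],[1,0.12,0.2,0,0.143],[1,0.142,0.245,-0.01,0.143],[1,0.142,0.245,-0.01,0.143],[1,0.142,0.245,-0.01,0.143]],
], grip_force=40)

```text
t: 0.98
tcp_pos: [0.3452, -0.3465, 0.2214]
tool_rot: [0.368, 0.603, -0.369, 0.604]
force: [-0.1, -0.8, -0.8]
finger_gap: 0.003
```

Run:
```python
from h import *
s=manip.sense(); print(s['t'],s['tcp_pos'],s['tool_rot'],s['finger_gap'],s['force'])
from scipy.spatial.transform import Rotation as Ro
T=np.eye(4);T[:3,:3]=Ro.from_quat(s['tool_rot']).as_matrix();T[:3,3]=s['tcp_pos'];np.save('T1.npy',T)
im=manip.snapshot('wrist'); cv2.imwrite('pics/w1.png',im[:,:,::-1])
```

```text
0.975 [ 0.34522291 -0.34653741  0.22135583] [ 0.36823067  0.6033341  -0.36870181  0.60369952] 0.0034635034535802803 [-0.11725799 -0.79349638 -0.83587302]
```

View pics/w1.png

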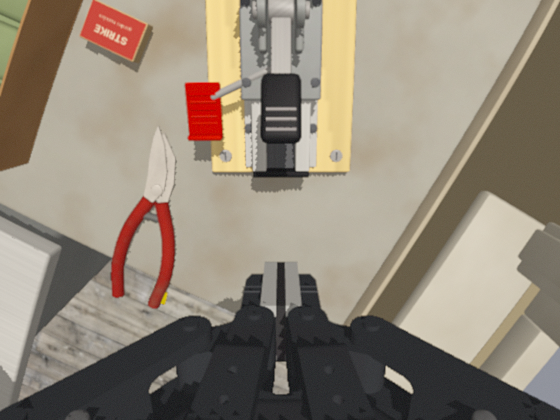

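The wrist view shows the black grip at u 261–300, v 74–142, the red tab at u 187–223, v 82–140 (lip at v≈138), and the board's rear edge at v≈173. Pliers also lie on the table, at (150,220).

```bash
cat >> h.py <<'E'
from scipy.spatial.transform import Rotation as Ro
def wristT(s):
    T=np.eye(4);T[:3,:3]=Ro.from_quat(s['tool_rot']).as_matrix();T[:3,3]=s['tcp_pos']
    return T@manip.camera_params('wrist')['tool_from_camera']
th=.474; m=np.array([.5101,-.2616]); R=np.array([[np.cos(th),-np.sin(th)],[np.sin(th),np.cos(th)]])
loc=lambda P:(np.atleast_2d(P)[:,:2]-m)@R
E
python3 - <<'E'
from h import *
T=np.load('T1.npy')@manip.camera_params('wrist')['tool_from_camera']
def go(name,px,z):
    P=at_z('wrist',px,z,T); print(name,P.round(4).tolist(),loc(P).round(4).tolist())
go('grip front/rear',[(281,74),(281,142)],[.101,.119])
go('grip L R',[(261,108),(300,108)],.110)
go('tab',[(187,83),(221,83),(188,140),(222,138)],[.05,.05,.053,.053])
go('board rear',[(213,171),(349,172)],.012)
go('board sides',[(207,10),(355,10)],.012)
E
```

```text
grip front/rear [[0.4267, -0.3068, 0.101], [0.3882, -0.3265, 0.119]] [[-0.0948, -0.0021], [-0.138, -0.0021]]
grip L R [[0.4012, -0.3051, 0.11], [0.4128, -0.3279, 0.11]] [[-0.1168, 0.011], [-0.1168, -0.0146]]
tab [[0.3893, -0.2411, 0.05], [0.4015, -0.2658, 0.05], [0.3483, -0.2608, 0.053], [0.3625, -0.2853, 0.053]] [[-0.0981, 0.0734], [-0.0985, 0.0459], [-0.1436, 0.0746], [-0.1422, 0.0463]]
board rear [[0.3235, -0.287, 0.012], [0.3817, -0.4028, 0.012]] [[-0.1776, 0.0625], [-0.1787, -0.0671]]
board sides [[0.4507, -0.2225, 0.012], [0.5092, -0.3368, 0.012]] [[-0.0351, 0.0619], [-0.0351, -0.0665]]
```

Run:
```python
from h import *
T=np.load('T1.npy')@manip.camera_params('wrist')['tool_from_camera']
def tri(obs):
    A=np.zeros((3,3));b=np.zeros(3);L=[]
    for c,px in obs:
        o,d=ray(c,[px],T if c=='wrist' else None); d=d[0]/np.linalg.norm(d[0]); P=np.eye(3)-np.outer(d,d); A+=P;b+=P@o;L.append((P,o))
    X=np.linalg.solve(A,b); print(X.round(4),loc(X).round(4),[round(float(np.linalg.norm(P@(X-o))),4) for P,o in L])
c=lambda x:np.array(x)/3.7+[260,125]-.35
e=lambda x:np.array(x)/5+[220,150]-.4
tri([('wrist',(281,108)),('top',c((352,425)))])
tri([('wrist',(281,108)),('scene',e((637,174)))])
tri([('wrist',(281,74)),('scene',e((594,190)))])
tri([('wrist',(281,142)),('scene',e((676,158)))])
```

```text
[ 0.4065 -0.3171  0.0852] [[-0.1175 -0.0021]] [0.0, 0.0]
[ 0.406  -0.3172  0.1022] [[-0.118 -0.002]] [0.001, 0.001]
[ 0.4261 -0.3069  0.0914] [[-0.0954 -0.0019]] [0.0012, 0.0012]
[ 0.3875 -0.3268  0.1129] [[-0.1389 -0.0021]] [0.0002, 0.0002]
```

Three views put the grip's middle at about clamp-local (-0.118, -0.002), 0.10–0.11 m high, 43 mm long and 26 mm wide. That agrees with the sizes given. I'll move above it.

Emit:
send_rows([
  [[1,0.03,0.014,-0.03,0],[1,0.06,0.0285,-0.06,0],[1,0.06,0.0285,-0.092,0],[1,0.06,0.0285,-0.092,0]],
])

```text
t: 1.52
tcp_pos: [0.4038, -0.3176, 0.1273]
tool_rot: [0.37, 0.605, -0.369, 0.601]
force: [-0.2, -0.1, 1.2]
finger_gap: 0.001
```

Run:
```python
from h import *
s=manip.sense(); print(s['t'],s['tcp_pos'],loc(s['tcp_pos']),s['force'])
im=manip.snapshot('wrist'); cv2.imwrite('pics/w2.png',im[:,:,::-1])
```

```text
1.525 [ 0.40381739 -0.31758603  0.12731519] [[-0.12011968 -0.00130096]] [-0.1627162  -0.05344297  1.15401027]
```

View pics/w2.png

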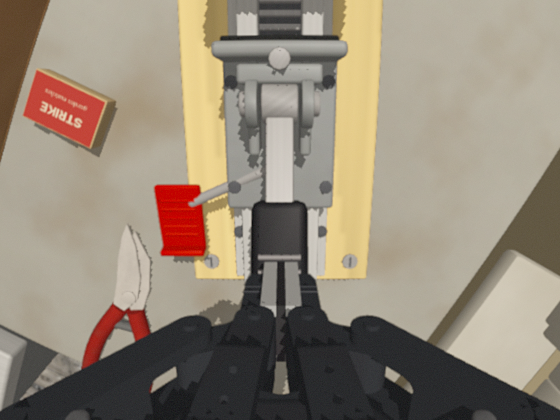

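The picture shows the fingertips over the grip at (281,258), centred in u, with the jaw plate at v≈40–50 and the tab at (182,218). Next is the first stroke, starting with the touch.

Emit:
send_rows([
  [[1,0,0,-0.007,0],[1,-0.001,-0.0005,-0.014,0],[1,-0.002,-0.001,-0.02,0]],
])

```text
t: 1.95
tcp_pos: [0.403, -0.3192, 0.1096]
tool_rot: [0.369, 0.603, -0.369, 0.604]
force: [-1.2, 0.1, 2.2]
finger_gap: -0.0
```

Run:
```python
from h import *
s={'tcp_pos':[0.4038,-.3176,.1273],'tool_rot':[.37,.605,-.369,.601]}
T=wristT(s)
print(proj('wrist',[s['tcp_pos']],T))
P=at_z('wrist',[(280,36),(280,48)],[.075,.075],T); print(loc(P))
P=at_z('wrist',[(181,185),(182,250),(158,215),(206,220)],.05,T); print(loc(P))
P=at_z('wrist',[(281,203)],.101,T); print(loc(P))
```

```text
[[277.22929421 283.90701906]]
[[-0.01564288 -0.00254162]
 [-0.02121369 -0.00251808]]
[[-0.09522798  0.05776405]
 [-0.13768634  0.0606838 ]
 [-0.11422451  0.07386934]
 [-0.11751653  0.04388375]]
[[-0.09214982 -0.00287038]]
```

Emit:
send_rows([
  [[1,-0.002,-0.001,-0.006,0],[1,-0.003,-0.0015,-0.012,0],[1,-0.002,-0.001,-0.018,0]],
])

```text
t: 2.33
tcp_pos: [0.4009, -0.3198, 0.0911]
tool_rot: [0.369, 0.603, -0.369, 0.603]
force: [-1.9, -0.9, 3.2]
finger_gap: -0.001
```

Emit:
send_rows([
  [[1,0.001,0.0005,-0.006,0],[1,0.002,0.001,-0.012,0],[1,0.003,0.0015,-0.016,0]],
])

```text
t: 2.7
tcp_pos: [0.4042, -0.318, 0.075]
tool_rot: [0.369, 0.603, -0.369, 0.603]
force: [0.1, -0.7, 5.1]
finger_gap: 0.002
```

Run:
```python
from h import *
s=manip.sense(); print(s['t'],s['tcp_pos'],loc(s['tcp_pos']),s['force'])
im=manip.snapshot('wrist'); cv2.imwrite('pics/w3.png',im[:,:,::-1])
```

```text
2.7 [ 0.40423037 -0.3179651   0.0749932 ] [[-0.11992525 -0.00182675]] [ 0.06253448 -0.71700967  5.05553603]
```

View pics/w3.png

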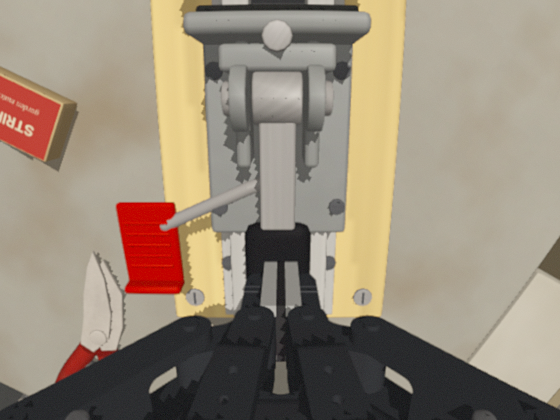

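The trigger is being pressed (lever now flat, grip front at (278,228)) with light force. I'll go on to the end of the stroke in small steps.

Emit:
send_rows([
  [[1,0.001,0.0005,-0.003,0],[1,0.002,0.001,-0.006,0]],
])

```text
t: 3.0
tcp_pos: [0.4061, -0.3171, 0.0696]
tool_rot: [0.369, 0.603, -0.369, 0.603]
force: [-2.5, -0.9, 14.8]
finger_gap: -0.002
```

Run:
```python
from h import *
s=manip.sense(); print(s['t'],s['tcp_pos'],loc(s['tcp_pos']),s['force'])
im=manip.snapshot('wrist'); cv2.imwrite('pics/w4.png',im[:,:,::-1])
T=wristT(s); np.save('T4.npy',T)
```

```text
3.0 [ 0.40607596 -0.31706243  0.06959168] [[-0.11787111 -0.00186601]] [-2.50003138 -0.86937041 14.78167453]
```

View pics/w4.png

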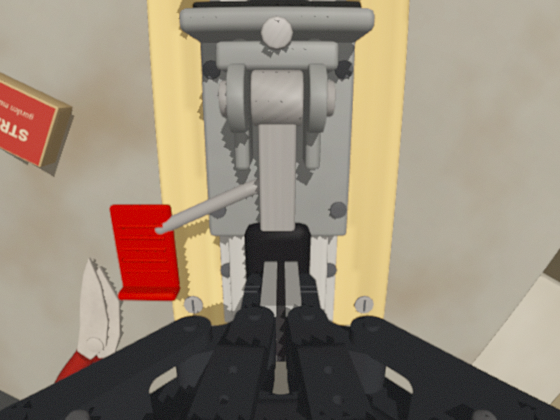

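Run:
```python
from h import *
T=np.load('T4.npy')
P=at_z('wrist',[(138,206),(148,294)],.05,T); print('tab',loc(P))
P=at_z('wrist',[(280,5)],.075,T); print('jaw',loc(P))
P=at_z('wrist',[(364,303),(194,305)],.012,T); print('screws',loc(P))
s={'tcp_pos':[0.4038,-.3176,.1273],'tool_rot':[.37,.605,-.369,.601]}
P=at_z('wrist',[(349,261),(211,261)],.012,wristT(s)); print('screws before',loc(P))
```

```text
tab [[-0.08923238  0.06158114]
 [-0.13438398  0.06205552]]
jaw [[-0.01188186 -0.00321178]]
screws [[-0.16199336 -0.05402188]
 [-0.16331461  0.04963658]]
screws before [[-0.16292089 -0.05327669]
 [-0.16280724  0.05052154]]
```

Emit:
send_rows([
  [[1,0,0,0.012,0],[1,0.002,0.001,0.025,0],[1,0.0045,0.0023,0.038,0],[1,0.0045,0.0023,0.05,0],[1,0.0045,0.0023,0.05,0]],
])

```text
t: 3.68
tcp_pos: [0.4108, -0.3151, 0.1203]
tool_rot: [0.368, 0.603, -0.369, 0.604]
force: [0.1, 0.5, -0.0]
finger_gap: 0.004
```

Run:
```python
from h import *
s=manip.sense(); print(s['t'],s['tcp_pos'],loc(s['tcp_pos']),s['force'])
im=manip.snapshot('wrist'); cv2.imwrite('pics/w5.png',im[:,:,::-1])
T=wristT(s); np.save('T5.npy',T)
```

```text
3.675 [ 0.41083443 -0.31508379  0.12030329] [[-0.11273412 -0.00227752]] [ 0.05636419  0.5449178  -0.01461177]
```

View pics/w5.png

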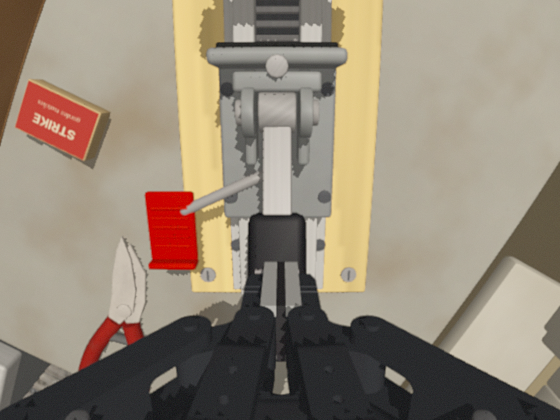

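Run:
```python
from h import *
T=np.load('T5.npy')
P=at_z('wrist',[(169,192),(173,265),(148,230),(196,232)],.05,T); print('tab',loc(P))
P=at_z('wrist',[(277,44)],.075,T); print('jaw',loc(P))
P=at_z('wrist',[(348,274),(208,274)],.012,T); print('screws',loc(P))
P=at_z('wrist',[(278,214)],.101,T); print('gripfront',loc(P))
```

```text
tab [[-0.09030677  0.06176235]
 [-0.13732288  0.06354056]
 [-0.11406414  0.07693125]
 [-0.11529979  0.04738893]]
jaw [[-0.01272149 -0.00218856]]
screws [[-0.16259745 -0.05373521]
 [-0.16244855  0.04995144]]
gripfront [[-0.08786964 -0.00258504]]
```

Run:
```python
from h import *
T=np.load('T5.npy')
P=at_z('wrist',[(277,92),(277,130),(277,110)],[.085,.085,.085],T); print('barrel',loc(P))
im=cv2.imread('pics/w1.png')[40:200,180:380]
im=np.clip(im.astype(float)*2.0,0,255).astype('uint8')
cv2.imwrite('pics/w1z.png',cv2.resize(im,None,fx=4,fy=3.7,interpolation=cv2.INTER_CUBIC))
```

```text
barrel [[-0.03480245 -0.00219839]
 [-0.05194115 -0.00214175]
 [-0.04283276 -0.0021723 ]]
```

View pics/w1z.png

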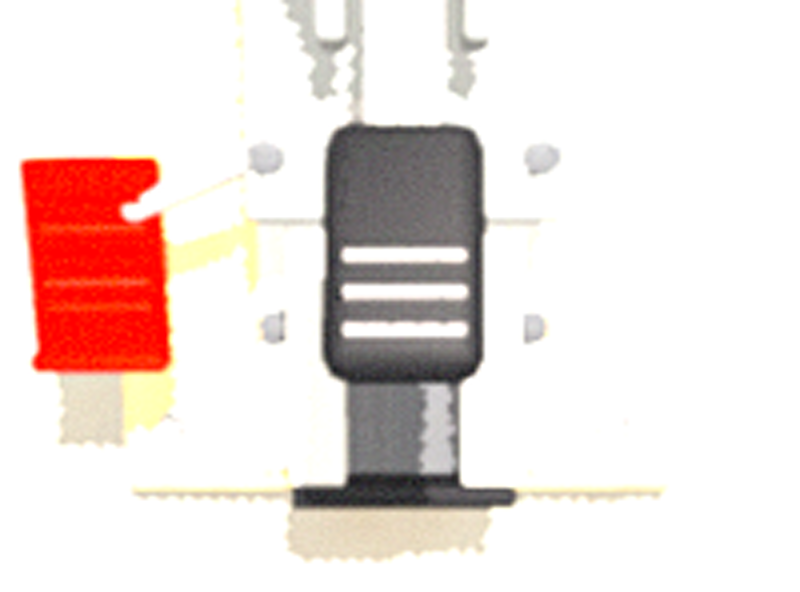

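The grip ends at wrist v≈143, with its ribs centred at v≈118, so the pressing point is at about -0.123. I'll do stroke 2 a little further back, in two calls to feel the end.

Emit:
send_rows([
  [[1,-0.005,-0.0025,-0.01,0],[1,-0.0075,-0.004,-0.018,0],[1,-0.009,-0.005,-0.026,0],[1,-0.008,-0.0045,-0.034,0],[1,-0.007,-0.0035,-0.041,0],[1,-0.006,-0.003,-0.047,0]],
])

```text
t: 4.47
tcp_pos: [0.4053, -0.3179, 0.072]
tool_rot: [0.369, 0.603, -0.369, 0.604]
force: [3.5, 0.8, 7.3]
finger_gap: -0.001
```

Emit:
send_rows([
  [[1,0.001,0.0005,-0.003,0]],
])

```text
t: 4.6
tcp_pos: [0.4062, -0.3174, 0.0691]
tool_rot: [0.369, 0.603, -0.369, 0.604]
force: [1.9, 1.1, 8.8]
finger_gap: -0.002
```

Emit:
send_rows([
  [[1,0.001,0.0005,-0.002,0]],
])

```text
t: 4.72
tcp_pos: [0.4068, -0.3172, 0.0682]
tool_rot: [0.368, 0.603, -0.369, 0.604]
force: [-4.6, 0.6, 22.9]
finger_gap: 0.003
```

Emit:
send_rows([
  [[1,0,0,0.013,0],[1,0.002,0.001,0.026,0],[1,0.004,0.002,0.038,0],[1,0.005,0.0025,0.047,0]],
])

```text
t: 5.22
tcp_pos: [0.4114, -0.3137, 0.1148]
tool_rot: [0.369, 0.604, -0.368, 0.603]
force: [0.4, 0.2, 0.3]
finger_gap: -0.003
```

```bash
cat > look.py <<'E'
import sys
from h import *
s=manip.sense(); print(s['t'],s['tcp_pos'],loc(s['tcp_pos']),s['force'])
im=manip.snapshot('wrist'); cv2.imwrite(f'pics/{sys.argv[1]}.png',im[:,:,::-1])
T=wristT(s); np.save(f'T{sys.argv[1]}.npy',T)
# red tab
h=cv2.cvtColor(im,cv2.COLOR_RGB2HSV); a=((h[:,:,0]<6)|(h[:,:,0]>174))&(h[:,:,1]>200)&(h[:,:,2]>120)
n,l,st,ce=cv2.connectedComponentsWithStats(a.astype('uint8'))
for i in np.argsort(-st[1:,4])[:3]+1:
    print('red',st[i],ce[i], loc(at_z('wrist',[ce[i]],.05,T)))
E
python3 look.py w6
```

```text
5.225 [ 0.41141448 -0.3136973   0.11482534] [[-0.11158516 -0.00130866]] [0.39283094 0.20625904 0.30677573]
red [ 143  183   54   80 3665] [169.72005457 222.82755798] [[-0.106499    0.06249557]]
red [ 80 323  39  46 569] [ 99.30755712 343.77504394] [[-0.19326709  0.12024907]]
red [120 328  19  17 180] [129.76111111 335.00555556] [[-0.18528009  0.09752763]]
```

View pics/w6.png

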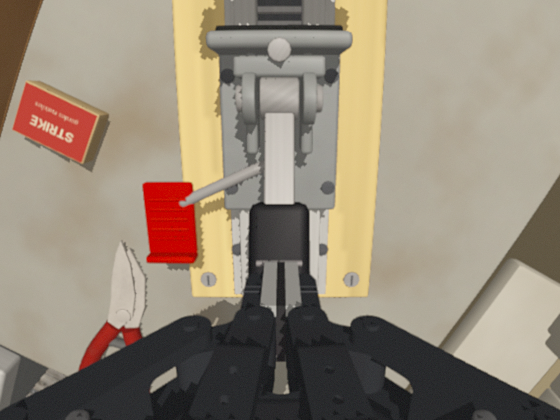

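The tab moved 8 mm from the previous picture, so a stroke gives one tooth. Stroke 3.

Emit:
send_rows([
  [[1,-0.002,-0.001,-0.009,0],[1,-0.004,-0.0022,-0.017,0],[1,-0.004,-0.0022,-0.025,0],[1,-0.002,-0.001,-0.033,0],[1,0.0,-0.001,-0.04,0],[1,0.0015,0,-0.0455,0],[1,0.002,0,-0.046,0]],
])

```text
t: 6.15
tcp_pos: [0.4129, -0.314, 0.0686]
tool_rot: [0.368, 0.604, -0.369, 0.603]
force: [-3.6, 0.5, 13.5]
finger_gap: -0.003
```

Emit:
send_rows([
  [[1,0,0,0.013,0],[1,0.002,0.001,0.026,0],[1,0.004,0.002,0.038,0],[1,0.005,0.0025,0.046,0]],
])

```text
t: 6.65
tcp_pos: [0.4189, -0.3117, 0.1151]
tool_rot: [0.368, 0.603, -0.369, 0.604]
force: [-0.2, -0.1, -0.9]
finger_gap: -0.002
```

```bash
python3 look.py w7
```

```text
6.65 [ 0.41887879 -0.31167193  0.11508834] [[-0.10401931 -0.00291366]] [-0.20661238 -0.08286748 -0.93210792]
red [ 140  182   54   80 3665] [166.76889495 221.83819918] [[-0.09836468  0.06254504]]
red [ 82 331  36  37 425] [101.15764706 347.18117647] [[-0.18848114  0.11771463]]
red [120 336  16  10  85] [127.28235294 339.62352941] [[-0.18152009  0.09811307]]
```

View pics/w7.png

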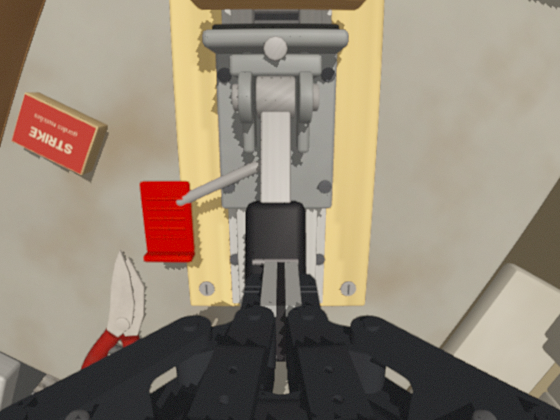

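```bash
python3 - <<'E'
from h import *
T=np.load('Tw7.npy')
print(loc(at_z('wrist',[(277,26)],.075,T)),loc(at_z('wrist',[(277,8)],.068,T)),loc(at_z('wrist',[(277,8)],.04,T)))
E
python3 - <<'E'
import cv2
im=cv2.imread('pics/w7.png')[0:70,180:380]
cv2.imwrite('pics/w7z.png',cv2.resize(im,None,fx=4,fy=4,interpolation=cv2.INTER_CUBIC))
E
```

```text
[[ 0.00311472 -0.00283296]] [[ 0.01235407 -0.00279611]] [[ 0.01840233 -0.00256711]]
```

View pics/w7z.png

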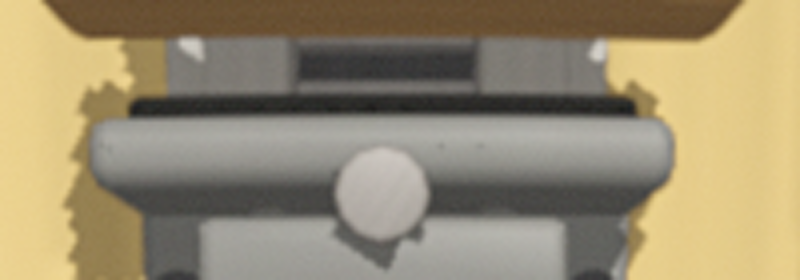

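The cheek's outer face bottom edge shows at v≈9.5 and the jaw rubber at v≈24. The gap is about 13 mm, so stroke 4 is still free.

Emit:
send_rows([
  [[1,-0.002,-0.001,-0.009,0],[1,-0.004,-0.002,-0.017,0],[1,-0.004,-0.002,-0.025,0],[1,-0.002,-0.0005,-0.033,0],[1,0.0,0.0,-0.04,0],[1,0.0015,0.001,-0.046,0],[1,0.0015,0.001,-0.0465,0]],
])

```text
t: 7.58
tcp_pos: [0.4202, -0.3112, 0.0685]
tool_rot: [0.368, 0.603, -0.369, 0.604]
force: [-2.1, -0.9, 15.1]
finger_gap: 0.002
```

Emit:
send_rows([
  [[1,0,0,0.013,0],[1,0.002,0.001,0.026,0],[1,0.004,0.002,0.038,0],[1,0.005,0.0025,0.0465,0]],
])

```text
t: 8.07
tcp_pos: [0.425, -0.3076, 0.1149]
tool_rot: [0.369, 0.604, -0.368, 0.603]
force: [1.1, -0.5, 0.6]
finger_gap: 0.0
```

```bash
python3 look.py w8
```

```text
8.075 [ 0.42503319 -0.30763018  0.11490568] [[-0.09669858 -0.00212668]] [ 1.09880293 -0.51470747  0.58315668]
red [ 142  181   54   80 3677] [168.22899103 220.90073429] [[-0.0904359   0.06247264]]
red [ 93 339  28  23 251] [106.2749004  349.32669323] [[-0.18277579  0.11523748]]
red [123 343   4   3   8] [124.25 344.  ] [[-0.17781748  0.10167684]]
```

View pics/w8.png

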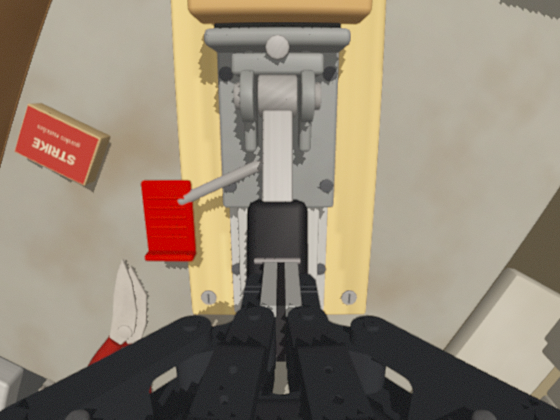

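Tab at -0.0904, another 8 mm. The jaw now stands about 5 mm from the cheek. Stroke 5, watching the force.

Emit:
send_rows([
  [[1,-0.002,-0.001,-0.009,0],[1,-0.004,-0.002,-0.017,0],[1,-0.004,-0.002,-0.025,0],[1,-0.002,-0.001,-0.032,0]],
])

```text
t: 8.62
tcp_pos: [0.4229, -0.3096, 0.0815]
tool_rot: [0.369, 0.603, -0.369, 0.603]
force: [-1.5, -1.7, 4.1]
finger_gap: -0.0
```

Emit:
send_rows([
  [[1,0.001,0.0005,-0.004,0],[1,0.002,0.001,-0.008,0]],
])

```text
t: 8.88
tcp_pos: [0.4248, -0.3085, 0.0739]
tool_rot: [0.369, 0.604, -0.369, 0.603]
force: [-2.4, -3.1, 4.5]
finger_gap: 0.001
```

Emit:
send_rows([
  [[1,0.001,0.0005,-0.004,0],[1,0.002,0.001,-0.006,0]],
])

```text
t: 9.12
tcp_pos: [0.4259, -0.308, 0.0686]
tool_rot: [0.367, 0.604, -0.369, 0.603]
force: [-9.0, -5.4, 16.4]
finger_gap: 0.0
```

Emit:
send_rows([
  [[1,0,0,0.013,0],[1,0.002,0.001,0.026,0],[1,0.004,0.002,0.038,0],[1,0.005,0.0025,0.046,0]],
])

```text
t: 9.62
tcp_pos: [0.4324, -0.3042, 0.1151]
tool_rot: [0.369, 0.603, -0.368, 0.604]
force: [0.4, -0.9, 0.0]
finger_gap: 0.002
```

```bash
python3 look.py w9
```

```text
9.625 [ 0.43237079 -0.30415341  0.11506858] [[-0.08858299 -0.00238246]] [ 0.44593103 -0.89984432  0.00637036]
red [ 141  181   54   81 3696] [167.6577381  221.03760823] [[-0.08242689  0.06256007]]
red [101 347  14  11  47] [107.80851064 351.74468085] [[-0.1766526   0.11420059]]
```

View pics/w9.png

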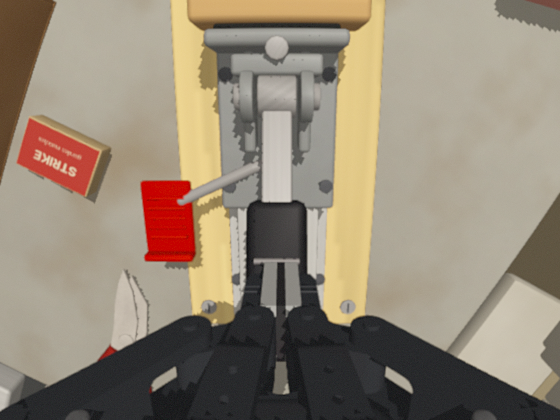

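The cheek looks in contact with the jaw at v≈23, the same as in the previous picture, so it has been moving. I'll check with the fixed cameras.

Run:
```python
from h import *
a=manip.snapshot('top'); b=manip.snapshot('scene')
cv2.imwrite('pics/top9.png',a[:,:,::-1]);cv2.imwrite('pics/scene9.png',b[:,:,::-1])
z=lambda im,s,f:cv2.resize(im[s],None,fx=f,fy=f,interpolation=cv2.INTER_CUBIC)
A=z(a[:,:,::-1],np.s_[130:230,260:370],5); B=z(b[:,:,::-1],np.s_[165:235,230:330],6)
cv2.imwrite('pics/top9z.png',A);cv2.imwrite('pics/scene9z.png',B)
```

```text
(no output)
```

View pics/top9z.png

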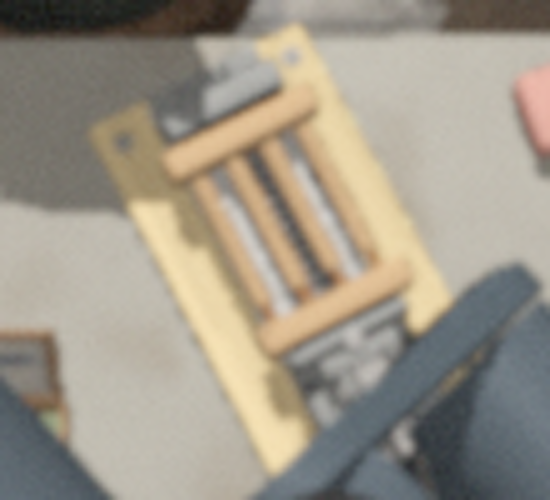

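View pics/scene9z.png

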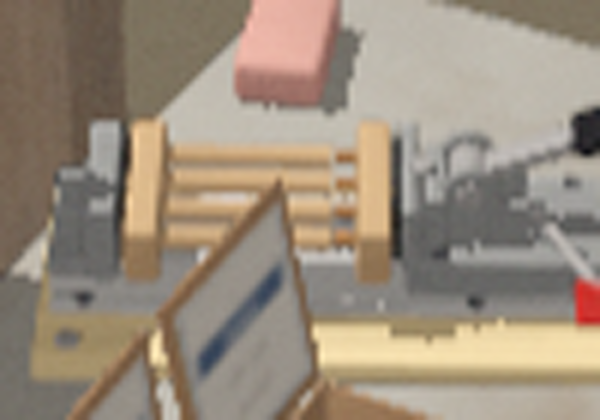

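The scene crop shows the far cheek on the fixed jaw and the jaw on the loose cheek. Bare rod shows at u 332–358 of an inner span of 168–358, so about 12 mm is still to close. Stroke 6 should push about 8 mm of that, and I'll watch the force.

Emit:
send_rows([
  [[1,-0.002,-0.001,-0.009,0],[1,-0.004,-0.002,-0.016,0],[1,-0.004,-0.002,-0.022,0],[1,-0.003,-0.0015,-0.027,0]],
])

```text
t: 10.28
tcp_pos: [0.4281, -0.307, 0.0874]
tool_rot: [0.368, 0.604, -0.369, 0.603]
force: [-5.3, -2.7, 11.8]
finger_gap: -0.001
```

Emit:
send_rows([
  [[1,0.0,0.0,-0.004,0],[1,0.001,0.0005,-0.008,0]],
])

```text
t: 10.52
tcp_pos: [0.4294, -0.3064, 0.0796]
tool_rot: [0.368, 0.604, -0.369, 0.603]
force: [-3.5, -0.9, 10.4]
finger_gap: -0.001
```

Emit:
send_rows([
  [[1,0.001,0.0005,-0.004,0],[1,0.002,0.001,-0.008,0]],
])

```text
t: 10.78
tcp_pos: [0.4314, -0.3054, 0.0717]
tool_rot: [0.368, 0.604, -0.369, 0.603]
force: [-3.2, -0.4, 11.9]
finger_gap: -0.001
```

Emit:
send_rows([
  [[1,0.0005,0.0003,-0.002,0],[1,0.001,0.0005,-0.0033,0]],
])

```text
t: 11.02
tcp_pos: [0.4324, -0.3049, 0.0686]
tool_rot: [0.368, 0.604, -0.369, 0.603]
force: [-5.7, -1.4, 16.3]
finger_gap: 0.003
```

Emit:
send_rows([
  [[1,0,0,0.013,0],[1,0.002,0.001,0.026,0],[1,0.004,0.002,0.038,0],[1,0.005,0.0025,0.0465,0]],
])

```text
t: 11.52
tcp_pos: [0.4382, -0.3013, 0.1151]
tool_rot: [0.369, 0.603, -0.368, 0.603]
force: [-0.5, -0.7, 0.5]
finger_gap: 0.002
```

```bash
python3 look.py w10
python3 - <<'E'
from h import *
b=manip.snapshot('scene')
cv2.imwrite('pics/scene10.png',b[:,:,::-1])
z=lambda im,s,f:cv2.resize(im[s],None,fx=f,fy=f,interpolation=cv2.INTER_CUBIC)
cv2.imwrite('pics/scene10z.png',z(b[:,:,::-1],np.s_[165:235,230:330],6))
E
```

```text
11.525 [ 0.43823145 -0.30130125  0.11510533] [[-0.08206661 -0.00251985]] [-0.49063349 -0.65651526  0.49187172]
red [ 141  179   54   80 3695] [167.31123139 218.99431664] [[-0.0746672   0.06254576]]
```

View pics/scene10z.png

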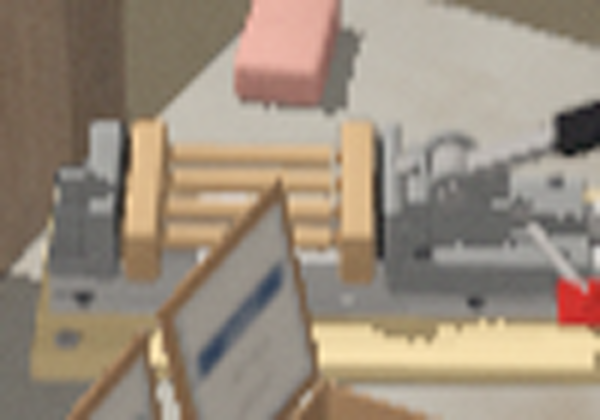

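About 3.5 mm is left: bare rod now shows only at u 334–341. This stroke should go hard part-way, around z≈0.085, so I'll make fine steps from there.

Emit:
send_rows([
  [[1,-0.002,-0.001,-0.009,0],[1,-0.0035,-0.0015,-0.015,0],[1,-0.0035,-0.0015,-0.019,0]],
])

```text
t: 12.0
tcp_pos: [0.4342, -0.3036, 0.0949]
tool_rot: [0.369, 0.604, -0.369, 0.603]
force: [-1.9, -2.2, 6.5]
finger_gap: -0.001
```

Emit:
send_rows([
  [[1,0,0,-0.0015,0],[1,0,0,-0.0025,0]],
])

```text
t: 12.25
tcp_pos: [0.4339, -0.3038, 0.0932]
tool_rot: [0.368, 0.604, -0.369, 0.603]
force: [-2.5, -1.6, 10.3]
finger_gap: -0.003
```

Emit:
send_rows([
  [[1,0.0,0.0,-0.0015,0]],
])

```text
t: 12.38
tcp_pos: [0.4338, -0.3039, 0.092]
tool_rot: [0.368, 0.604, -0.369, 0.603]
force: [-4.4, -1.3, 11.8]
finger_gap: -0.0
```

Pushing the cheek at 12 N, so the steps stay small.

Emit:
send_rows([
  [[1,0.0002,0.0001,-0.0015,0]],
])

```text
t: 12.5
tcp_pos: [0.4339, -0.3039, 0.0906]
tool_rot: [0.368, 0.604, -0.369, 0.603]
force: [-3.8, -1.6, 11.4]
finger_gap: 0.005
```

Emit:
send_rows([
  [[1,0.0003,0.0001,-0.0015,0]],
])

```text
t: 12.62
tcp_pos: [0.4341, -0.3038, 0.0891]
tool_rot: [0.368, 0.604, -0.369, 0.603]
force: [-4.6, -0.7, 11.6]
finger_gap: 0.0
```

Emit:
send_rows([
  [[1,0.0003,0.0001,-0.0015,0]],
])

```text
t: 12.75
tcp_pos: [0.4342, -0.3036, 0.0876]
tool_rot: [0.368, 0.604, -0.369, 0.603]
force: [-4.3, -2.6, 11.2]
finger_gap: 0.004
```

Emit:
send_rows([
  [[1,0.0004,0.0002,-0.0015,0]],
])

```text
t: 12.88
tcp_pos: [0.4344, -0.3036, 0.0861]
tool_rot: [0.368, 0.604, -0.369, 0.603]
force: [-5.7, -2.7, 11.0]
finger_gap: -0.003
```

Emit:
send_rows([
  [[1,0.0004,0.0002,-0.001,0]],
])

```text
t: 13.0
tcp_pos: [0.4348, -0.3034, 0.0851]
tool_rot: [0.368, 0.604, -0.369, 0.603]
force: [-5.3, -3.6, 11.5]
finger_gap: -0.004
```

Emit:
send_rows([
  [[1,0.0003,0.0001,-0.001,0]],
])

```text
t: 13.12
tcp_pos: [0.435, -0.3033, 0.0841]
tool_rot: [0.368, 0.604, -0.369, 0.603]
force: [-5.9, -2.8, 11.3]
finger_gap: 0.002
```

Emit:
send_rows([
  [[1,0.0002,0.0001,-0.001,0]],
])

```text
t: 13.25
tcp_pos: [0.4351, -0.3032, 0.0831]
tool_rot: [0.368, 0.604, -0.369, 0.603]
force: [-5.2, -2.2, 10.9]
finger_gap: 0.002
```

Emit:
send_rows([
  [[1,0.0002,0.0001,-0.001,0]],
])

```text
t: 13.38
tcp_pos: [0.4353, -0.3031, 0.0821]
tool_rot: [0.367, 0.604, -0.369, 0.603]
force: [-6.4, -3.3, 12.4]
finger_gap: 0.005
```

Emit:
send_rows([
  [[1,0.0002,0.0001,-0.001,0]],
])

```text
t: 13.5
tcp_pos: [0.4353, -0.3031, 0.0812]
tool_rot: [0.367, 0.604, -0.369, 0.603]
force: [-7.5, -3.1, 14.0]
finger_gap: -0.0
```

The force has started to rise, from 11 to 14 N. Another half step, then a look.

Emit:
send_rows([
  [[1,0,0,-0.0007,0]],
])

```text
t: 13.62
tcp_pos: [0.4353, -0.3032, 0.0807]
tool_rot: [0.367, 0.604, -0.369, 0.603]
force: [-7.2, -3.7, 14.2]
finger_gap: -0.001
```

```bash
python3 - <<'E'
from h import *
b=manip.snapshot('scene'); print(manip.sense()['force'])
z=lambda im,s,f:cv2.resize(im[s],None,fx=f,fy=f,interpolation=cv2.INTER_CUBIC)
cv2.imwrite('pics/scene11z.png',z(b[:,:,::-1],np.s_[165:235,230:330],6))
E
python3 look.py w11
```

```text
[-7.93400447 -2.45082455 14.62851929]
13.675 [ 0.43523091 -0.30316657  0.08064071] [[-0.08558776 -0.00280992]] [-7.93400447 -2.45082455 14.62851929]
red [ 119  181   66   89 4604] [151.94852302 224.6874457 ] [[-0.06996446  0.05915928]]
```

View pics/scene11z.png

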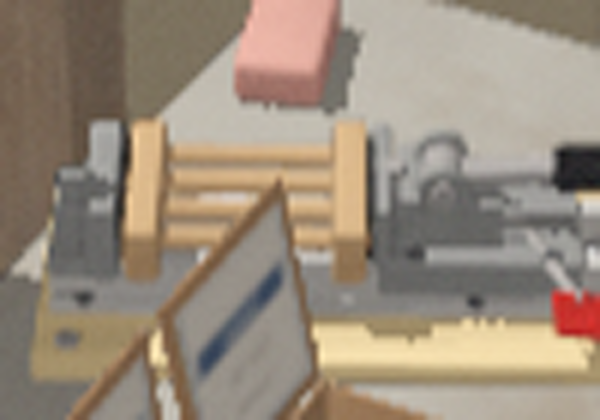

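The picture shows no bare rod left (cheek edge at u≈332, on the shoulders). I'll confirm "hard" with tiny steps.

Emit:
send_rows([
  [[1,-0.0003,-0.0001,-0.0006,0]],
])

```text
t: 13.85
tcp_pos: [0.4352, -0.3032, 0.0803]
tool_rot: [0.367, 0.604, -0.369, 0.603]
force: [-6.7, -1.5, 15.6]
finger_gap: -0.001
```

Emit:
send_rows([
  [[1,-0.0003,-0.0001,-0.0006,0]],
])

```text
t: 13.98
tcp_pos: [0.4351, -0.3032, 0.0798]
tool_rot: [0.368, 0.604, -0.369, 0.603]
force: [-5.3, -1.4, 16.6]
finger_gap: 0.003
```

Emit:
send_rows([
  [[1,0,0,-0.0008,0]],
])

```text
t: 14.1
tcp_pos: [0.4351, -0.3033, 0.0791]
tool_rot: [0.368, 0.604, -0.369, 0.603]
force: [-6.8, -2.3, 17.9]
finger_gap: 0.001
```

Emit:
send_rows([
  [[1,0,0,-0.0006,0]],
])

```text
t: 14.22
tcp_pos: [0.4351, -0.3033, 0.0786]
tool_rot: [0.367, 0.604, -0.369, 0.603]
force: [-7.3, -1.9, 17.8]
finger_gap: 0.005
```

Emit:
send_rows([
  [[1,0,0,-0.0008,0],[1,0,0,-0.0008,0]],
])

```text
t: 14.48
tcp_pos: [0.4351, -0.3033, 0.078]
tool_rot: [0.367, 0.604, -0.369, 0.603]
force: [-7.4, -1.9, 18.9]
finger_gap: 0.004
```

Run:
```python
from h import *
b=manip.snapshot('scene'); print(manip.sense()['force'],manip.sense()['tcp_pos'])
z=lambda im,s,f:cv2.resize(im[s],None,fx=f,fy=f,interpolation=cv2.INTER_CUBIC)
cv2.imwrite('pics/scene12z.png',z(b[:,:,::-1],np.s_[180:215,245:305],12))
```

```text
[-6.02601924 -2.40430548 18.29424508] [ 0.43509883 -0.30329032  0.07805568]
```

View pics/scene12z.png

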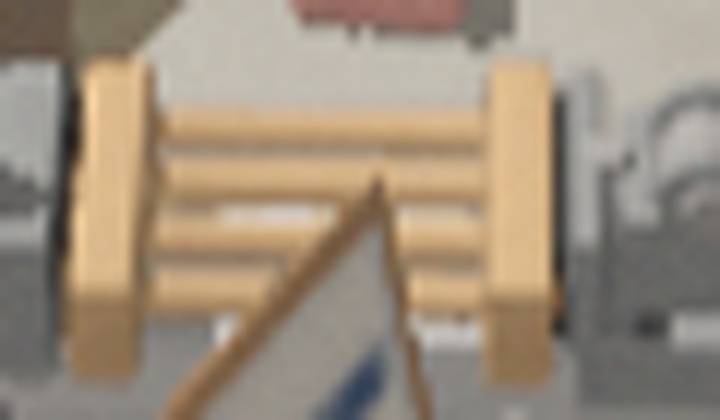

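The cheek sits flush on the rod shoulders and the trigger force rose steadily to 19 N, so it is hard. Now I'll let the trigger up and go over the release tab.

Emit:
send_rows([
  [[1,0,0,0.012,0],[1,0.002,0.001,0.027,0],[1,0.003,0.0015,0.047,0],[1,0.002,0.002,0.075,0],[1,-0.012,0.035,0.075,0],[1,-0.021,0.067,0.06,0],[1,-0.021,0.067,0.05,0],[1,-0.021,0.067,0.05,0]],
])

```text
t: 15.52
tcp_pos: [0.4155, -0.2354, 0.1257]
tool_rot: [0.369, 0.604, -0.369, 0.603]
force: [-0.1, -0.5, 0.0]
finger_gap: 0.001
```

```bash
python3 look.py w13
```

```text
15.525 [ 0.41551993 -0.23543125  0.12567805] [[-0.07220788  0.06645461]] [-0.05860702 -0.53305097  0.04481495]
red [ 261  187   46   72 3091] [282.78518279 222.49530896] [[-0.07062058  0.06379533]]
```

View pics/w13.png

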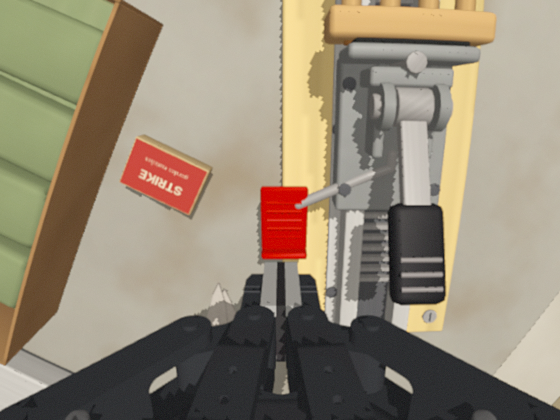

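Run:
```python
from h import *
T=np.load('Tw13.npy')
for px,z in [((284,187),.05),((284,258),.057),((284,250),.05),((262,225),.05),((307,225),.05)]: print(px,loc(at_z('wrist',[px],z,T)))
```

```text
(284, 187) [[-0.04831729  0.06308849]]
(284, 258) [[-0.09117512  0.0630644 ]]
(284, 250) [[-0.08884953  0.06301833]]
(262, 225) [[-0.07224023  0.07655303]]
(307, 225) [[-0.07225581  0.04892805]]
```

The trigger is up. The tab spans -0.048 to -0.089 (lip), y≈0.063, and the tool is at (-0.072, 0.066), which suits. I'll descend and press.

Emit:
send_rows([
  [[1,0,0,-0.03,0],[1,0,0,-0.06,0],[1,0,0,-0.07,0],[1,0,0,-0.074,0],[1,-0.0015,-0.0005,-0.077,0]],
])

```text
t: 16.2
tcp_pos: [0.4145, -0.2366, 0.0499]
tool_rot: [0.369, 0.603, -0.369, 0.604]
force: [-0.5, 0.4, -0.8]
finger_gap: 0.002
```

Emit:
send_rows([
  [[1,-0.0015,-0.0008,-0.003,0],[1,-0.0025,-0.0012,-0.005,0]],
])

```text
t: 16.45
tcp_pos: [0.4115, -0.2373, 0.0448]
tool_rot: [0.369, 0.603, -0.369, 0.604]
force: [-0.8, 0.3, 0.1]
finger_gap: 0.006
```

Emit:
send_rows([
  [[1,-0.0005,-0.0002,-0.003,0],[1,-0.001,-0.0005,-0.006,0]],
])

```text
t: 16.7
tcp_pos: [0.4103, -0.2377, 0.0385]
tool_rot: [0.368, 0.603, -0.369, 0.604]
force: [-1.4, 0.9, 3.0]
finger_gap: -0.0
```

```bash
python3 look.py w14
```

```text
16.7 [ 0.41030945 -0.2377449   0.03847323] [[-0.07789997  0.06677435]] [-1.42315027  0.87328516  3.0448913 ]
red [ 250  224   73   66 2914] [285.40768703 245.73472889] [[-0.05576352  0.06353001]]
```

View pics/w14.png

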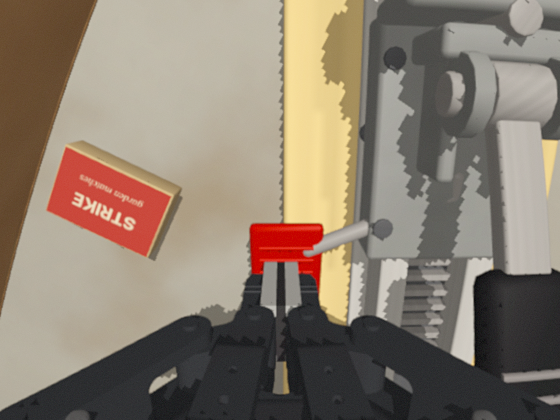

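The fingers are on the tab with the body clear of the grip (≥100 px). Force is 3 N; I'll go on to the firm stop.

Emit:
send_rows([
  [[1,-0.0005,-0.0002,-0.002,0],[1,-0.0005,-0.0002,-0.003,0]],
])

```text
t: 17.0
tcp_pos: [0.41, -0.2378, 0.0361]
tool_rot: [0.369, 0.603, -0.369, 0.604]
force: [-2.1, -0.2, 14.2]
finger_gap: 0.002
```

Emit:
send_rows([
  [[1,-0.0005,-0.0002,-0.0015,0]],
])

```text
t: 17.12
tcp_pos: [0.4098, -0.238, 0.0352]
tool_rot: [0.369, 0.603, -0.369, 0.604]
force: [-1.6, 3.0, 20.4]
finger_gap: -0.003
```

Firm stop reached (20 N at z≈0.035). I'll pull back along clamp -x.

Emit:
send_rows([
  [[1,-0.0045,-0.0023,0,0],[1,-0.009,-0.0046,0,0],[1,-0.0178,-0.0091,0,0],[1,-0.0267,-0.0137,0,0]],
])

```text
t: 17.62
tcp_pos: [0.3835, -0.2517, 0.0355]
tool_rot: [0.369, 0.602, -0.369, 0.604]
force: [1.2, 4.6, 17.0]
finger_gap: -0.002
```

```bash
python3 look.py w15
```

```text
17.625 [ 0.3834582  -0.25165589  0.03545035] [[-0.10814051  0.06665328]] [ 1.20207578  4.62025391 16.99621173]
red [ 250  224   73   64 2868] [285.03312413 246.18723849] [[-0.08498372  0.06360562]]
red [317 289   2   1   2] [317.5 289. ] [[-0.10264765  0.05118316]]
```

View pics/w15.png

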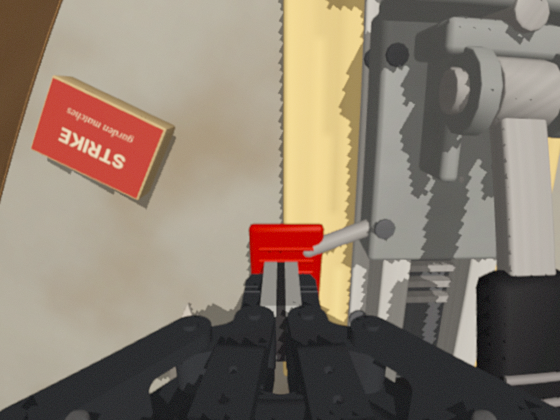

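The head follows the finger. I'll check where the pliers lie against the remaining path.

Run:
```python
from h import *
T=np.load('T1.npy')@manip.camera_params('wrist')['tool_from_camera']
for px in [(157,127),(175,170),(175,200),(175,250),(165,300)]: print(px,loc(at_z('wrist',[px],.012,T)))
```

```text
(157, 127) [[-0.13563709  0.11319348]]
(175, 170) [[-0.17643772  0.099147  ]]
(175, 200) [[-0.20619534  0.10152956]]
(175, 250) [[-0.25914261  0.10609613]]
(165, 300) [[-0.31754196  0.12251788]]
```

The pliers stay at y ≥ 0.099 and the fingers reach 0.081, so the path is clear. Continuing.

Emit:
send_rows([
  [[1,-0.0089,-0.0046,0,0],[1,-0.0178,-0.0091,0,0],[1,-0.0267,-0.0137,0,0],[1,-0.0356,-0.0183,0,0],[1,-0.0445,-0.0228,0,0]],
])

```text
t: 18.3
tcp_pos: [0.3389, -0.2748, 0.0352]
tool_rot: [0.369, 0.602, -0.369, 0.604]
force: [1.8, 2.8, 16.0]
finger_gap: -0.003
```

Emit:
send_rows([
  [[1,-0.0022,-0.0011,0,0],[1,-0.0045,-0.0023,0,0],[1,-0.0067,-0.0034,0,0]],
])

```text
t: 18.68
tcp_pos: [0.3323, -0.2782, 0.0352]
tool_rot: [0.369, 0.602, -0.369, 0.604]
force: [1.0, 3.0, 15.5]
finger_gap: 0.003
```

```bash
python3 look.py w16
```

```text
18.675 [ 0.3322787  -0.27817096  0.03516268] [[-0.16578023  0.06642233]] [ 1.01239034  3.04546516 15.4662561 ]
red [ 249  219   74   68 3257] [284.40620203 243.58857845] [[-0.14147815  0.06358933]]
red [133 323  24  19 129] [145.56589147 330.89922481] [[-0.17942956  0.11951782]]
red [317 288   1   1   1] [317. 288.] [[-0.15971233  0.05118927]]
```

View pics/w16.png

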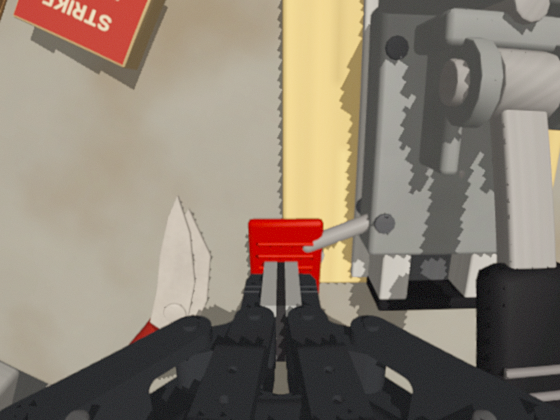

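The tab's front edge shifted from v 224 to 219 relative to the finger, so the head may be at its stop. I'll go on gently until the lip takes load.

Emit:
send_rows([
  [[1,-0.0018,-0.0009,0,0],[1,-0.0036,-0.0018,0,0]],
])

```text
t: 18.98
tcp_pos: [0.3288, -0.28, 0.0352]
tool_rot: [0.369, 0.602, -0.369, 0.604]
force: [1.6, 3.0, 14.9]
finger_gap: 0.0
```

Emit:
send_rows([
  [[1,-0.0018,-0.0009,0,0],[1,-0.0036,-0.0018,0,0]],
])

```text
t: 19.23
tcp_pos: [0.3252, -0.2819, 0.0352]
tool_rot: [0.369, 0.602, -0.369, 0.604]
force: [1.0, 3.3, 16.3]
finger_gap: -0.001
```

```bash
python3 look.py w17
```

```text
19.225 [ 0.32517096 -0.28186873  0.03516867] [[-0.17379218  0.06637657]] [ 0.97980219  3.28971353 16.29089565]
red [ 249  219   74   67 3241] [284.34279543 243.66615242] [[-0.14952064  0.06357572]]
red [118 310  56  38 654] [143.29051988 327.29663609] [[-0.18574898  0.12018609]]
red [317 287   1   2   2] [317.  287.5] [[-0.16751166  0.05115443]]
```

Emit:
send_rows([
  [[1,-0.0018,-0.0009,0,0],[1,-0.0036,-0.0018,0,0],[1,-0.0053,-0.0027,0,0]],
])

```text
t: 19.65
tcp_pos: [0.3199, -0.2843, 0.0349]
tool_rot: [0.369, 0.602, -0.369, 0.604]
force: [2.6, 3.8, 10.8]
finger_gap: -0.001
```

Emit:
send_rows([
  [[1,-0.0018,-0.0009,0,0],[1,-0.0036,-0.0018,0,0]],
])

```text
t: 19.9
tcp_pos: [0.3179, -0.2859, 0.0346]
tool_rot: [0.37, 0.601, -0.369, 0.605]
force: [21.4, 12.3, 6.8]
finger_gap: 0.002
```

```bash
python3 look.py w18
```

```text
19.9 [ 0.31792384 -0.28592712  0.03462848] [[-0.18209275  0.06607356]] [21.39186776 12.30852845  6.77986676]
red [ 247  205   75   79 4313] [283.30303733 236.06538372] [[-0.15471602  0.06361561]]
red [ 116  297   76   49 1243] [146.35961384 318.54465004] [[-0.18942861  0.1178514 ]]
red [104 339  15  18  97] [110.67010309 348.32989691] [[-0.2042186  0.1350868]]
```

View pics/w18.png

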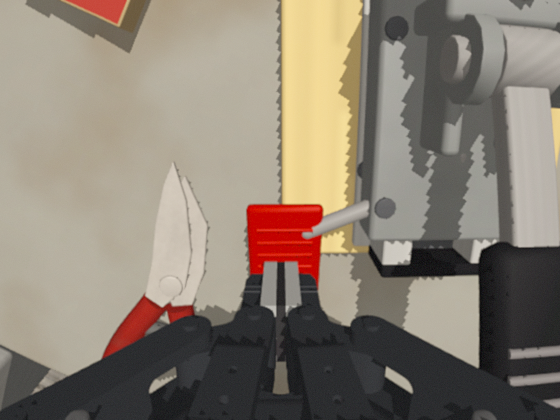

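Pull force along the track jumped to 25 N with the fingers on the lip, so the head is at its rear stop. I'll relax slightly and lift straight off.

Emit:
send_rows([
  [[1,0.0014,0.0007,0.001,0],[1,0.0016,0.0008,0.006,0],[1,0.0016,0.0008,0.014,0],[1,0.0016,0.0008,0.03,0],[1,0.0016,0.0008,0.07,0],[1,-0.02,-0.01,0.12,0],[1,-0.02,-0.01,0.15,0],[1,-0.02,-0.01,0.15,0]],
])

```text
t: 20.95
tcp_pos: [0.2957, -0.2975, 0.1861]
tool_rot: [0.368, 0.601, -0.37, 0.605]
force: [0.2, -0.3, -0.8]
finger_gap: 0.003
```

```bash
python3 look.py w19
python3 - <<'E'
from h import *
b=manip.snapshot('scene'); a=manip.snapshot('top')
z=lambda im,s,f:cv2.resize(im[s],None,fx=f,fy=f,interpolation=cv2.INTER_CUBIC)
cv2.imwrite('pics/scene19z.png',z(b[:,:,::-1],np.s_[150:250,220:380],5))
cv2.imwrite('pics/top19z.png',z(a[:,:,::-1],np.s_[125:285,260:410],3.7))
E
```

```text
20.95 [ 0.29574419 -0.2975216   0.1860863 ] [[-0.20711937  0.06588125]] [ 0.22951691 -0.34371063 -0.79444973]
red [ 263  117   38   62 2193] [280.47970816 148.14455084] [[-0.16805339  0.06368252]]
red [ 159  184   52  113 1141] [178.31200701 236.80455741] [[-0.23784835  0.14530544]]
red [ 212  190   20   93 1007] [223.06653426 232.43495531] [[-0.23419557  0.1092219 ]]
```

View pics/w19.png

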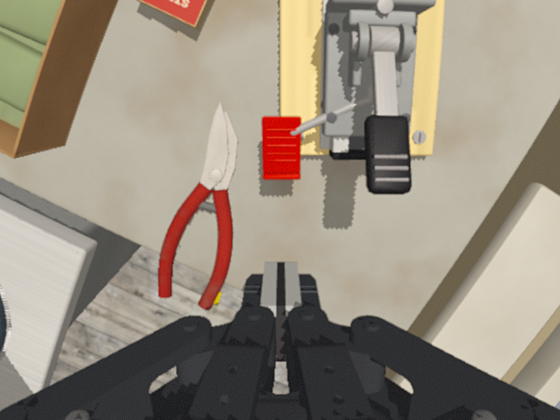

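View pics/scene19z.png

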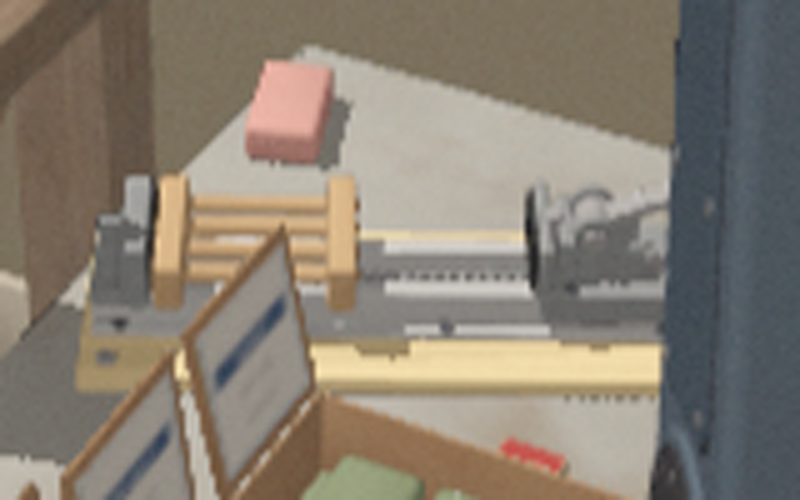

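View pics/top19z.png

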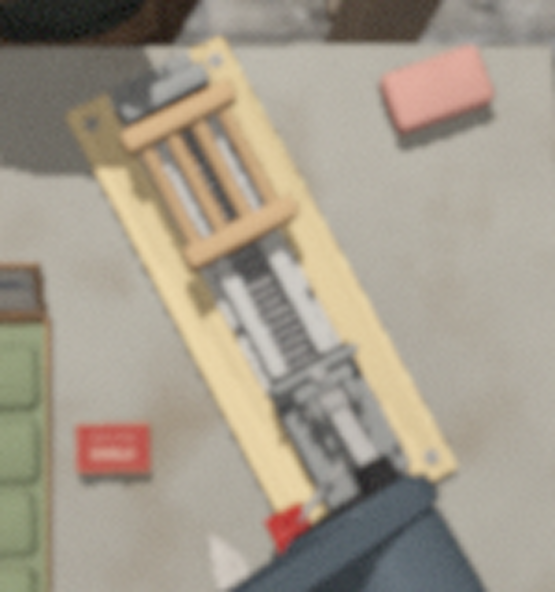

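Run:
```python
from h import *
print(loc(at_z('wrist',[(285,206)],.038,np.load('Tw18.npy'))),loc(at_z('wrist',[(281,117),(281,179)],[.05,.055],np.load('Tw19.npy'))))
# head plate features (no lever): barrel left screw w18 (384,208), w19 (331,118)
print(loc(at_z('wrist',[(384,208)],.05,np.load('Tw18.npy'))),loc(at_z('wrist',[(331,118)],.05,np.load('Tw19.npy'))))
s=manip.sense();print(s['t'],s['qd'])
```

```text
[[-0.14691227  0.0628163 ]] [[-0.14545932  0.06325357]
 [-0.19027658  0.06337469]]
[[-0.14436951  0.02782854]] [[-0.14614042  0.02693405]]
21.1 [ 2.19913848e-03  2.00360716e-02  5.55329028e-03 -6.86790227e-04
  9.02078125e-05 -3.52586093e-04]
```

The tab and head stayed put after lifting, to within 2 mm. The trigger is up, and the rack is closed and upright against the fixed jaw. The matchbox and soap are where they were, and the arm is clear. Handing in.

Run:
```python
from station import manip
print(manip.sign_off())
```

```text
the job is handed in; nothing more can be done
None
```

The rack is closed and the jaw is back at its rear stop. I handed the job in at about 21 s of the 59 s allowed; the sign-off gives no verdict.

**Pumping:** It took six full strokes plus one partial stroke. On the seventh, the trigger force held at about 11 N, then climbed steadily to 19 N at part stroke. I stopped there. Using the stated factor of 3, that is roughly 55 to 60 N at the jaw, below the 90 N crush limit. The scene picture showed no bare rod left at the loose cheek.

**Release:** I pressed the red tab to its firm stop and slid the head back about 97 mm, until the pull on the lip jumped to 25 N. I took that as the rear stop. After I lifted off, the head was still where I left it, to within about 2 mm.

**Last checks:**
- The trigger is up, and the arm is clear of everything.
- The rack is closed and lies upright on the track near the fixed jaw.
- The soap and matchbox look unmoved. I did not check the card reader and the tealights in the last pictures, but the arm never went near them.

**What disagreed:**
- The first stroke advanced the head only about 4.5 mm instead of 8 mm, probably because the pawl started between teeth.
- The clamp origin seemed about 13 mm off the middle of the board.
- The black grip's visible centre lay about 10 mm ahead of the stated pressing point, so I pressed on its ribbed area.
- I judged the rear stop only from the force and the distance moved. The last picture may show a few millimetres of track between the head and the end plate, and I did not check this further.

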